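Settle a flywheel on balancing rollers and clamp it to the set force

ROBOT

A 6-joint arm with a two-finger parallel gripper is mounted at the origin on the work surface. World frame = base frame: x ahead of the robot, y to its left, z up, the work surface at z = 0. Lengths are in mm, angles in rad, forces in N, time in s.
With the tool pointing down it reaches from about 275 to 1000 mm from the base axis. Payload 8.4 kg.
Tool frame: the origin (TCP) lies on the centre line of the jaws, within the pads' length; the fingertips stand r.tip_reach ahead of it and the grasp point (between the pads) lies 11 mm behind it (r.tip_reach is the distance from the TCP to the fingertips, in mm); z points along the fingers, y is the line along which they close (so a half turn about z gives the same grasp; the last joint's range is limited). The gripper opens to 85 mm and grips with 20 to 120 N. Pads are 22 mm wide; open, the fingers measure 114 mm over their backs; the gripper's body (76 mm by 85 mm) begins 54 mm behind the grasp point. The pads swing forward as they close: fully open they stand 13 mm farther back than shut.
Start: joints at [1.222, 0.353, 1.633, -0, 1.155, -0.002], TCP at [212.43, 587.794, 239.281] pointing down, gripper open.
Joint ranges: [-2.63, 2.63], [-0.92, 2.1], [0.06, 2.66], [-1.3, 4.44], [0, 2.69], [-3.02, 3.02]. Speed limits (rad/s): [2.22, 2.22, 2.79, 3.14, 3.14, 3.14].

INTERFACE

Orientations are given as [roll, pitch, yaw] about the fixed x, y, z axes, in that order (R = Rz(yaw) Ry(pitch) Rx(roll)).
In Python, from rig import r gives the robot as it stands.
- The arm moves only by the tool carry_out, never from a script. Its argument "targets" is a list of rows, each an object with "dp": the shift along the tool's x, y, z in mm, a list of three; "yaw": the turn about the tool's z in degrees. A call has 1 to 12 rows; each row is the pose to reach, as a shift and turn from the pose commanded when the call began, along the tool's axes at that moment; what a row does not reach only later rows make up. A row lasts 1/8 s, in which the tool goes at most 62.5 mm and 10.7 degrees, less where a joint would pass 70% of its speed; a pose out of reach is approached as far as the arm can. A call with a gripper value outside its range is refused whole. "fingers" is the opening, from -1 (shut) to 1 (fully open), so that 0 is half open, set as the call begins (left out, the last holds). The fingers move at their own pace and stop on an object; "grip_force" is the grip in N (left out, the last holds). Time passes only in rows, so rows that repeat a pose let the fingers close. It gives the time, the measured TCP pose, the force, the opening and the grip force at its end, in the units of the state.
- r.sense(): the state, without advancing time (a new reading comes with each control period).
- r.grab_frame(name): name is "scene" or "top" or "wrist"; returns the picture (400x640x3 uint8, red, green, blue); there is no depth.
- r.get_calibration(name): a dict with "fx", "fy", "cx", "cy" (pixels), "rvec" (rotation vector, rad) and "tvec" (3), from world to camera coordinates, as OpenCV has them. Camera axes: x right, y down, z forward; pixel columns grow to the right and rows downward; lengths in mm; the calibration is good to about 2 mm. A picture is of the moment at which its call begins: read the wrist's pose just before it. get_calibration takes no time and is no camera call; for the wrist camera it gives the pose at the moment of the call.
- r.sign_off(): hands the job in; it is judged then, once.
The state is a dict: "clock": time; "qpos": joint angles; "qvel": joint speeds; "joint_efforts": joint torques, N m; "eef_pos": TCP position; "tcp_rot": TCP orientation; "contact_force": force on the tool from outside, world axes, zero at the start; "wrist_torque": the same for the moment, N m; "opening": opening from 0.0 (shut) to 1.0 (fully open); "grasp_force": force on a finger pad.
Only numpy, scipy, OpenCV 4.12 (cv2) and the standard library are available. Lean on these libraries where they do the work, as an engineer would, in place of code of your own. Each camera call takes 0.05 s, during which the arm holds its last target. There are 200 camera calls.

TASK

Take the polishing lathe's flywheel from its wooden cradle, lower it gently onto the four rollers of the grey balancing stand and let go, so that it swings by itself until its heavy side hangs at the bottom. Once it is still, turn the clamp's black square knob clockwise until the brass indicator tab pops out of the clamp head, and stop there: tightened well beyond that point the clamp bends the shaft. Leave the wheel clamped with its heavy side still down, and do not disturb the other things on the bench.

Things in the scene. Friction and masses are not known exactly. Their poses are not given: they have to be found in the camera images.
- wheel_center (a point): Flywheel, loose, 0.39 to 0.55 kg: aluminium disc 80 mm across, 18 mm thick, on a steel shaft 14 mm thick, 134 mm over its round ends. Point: centre of disc and shaft. y axis along the shaft; -z points to the heavy side: a dark steel plug 20 mm across, flush in the disc, 24 mm from the centre. Starts upright in the cradle. The top of the disc can be pinched across its faces. Either way round will do.
- wheel: The flywheel as a body, same frame as wheel_center. Let go on the rollers it swings and comes to rest, heavy side down, in about 3 s.
- cradle: Fixed wooden cradle where the wheel starts: base 100 x 135 x 10 mm, two V notches 100 mm apart along its y axis hold the shaft with its centre 62 mm above the table. Origin under the middle of the base.
- stand: Fixed balancing stand. Origin on the table under the seat; y along the shaft, z up. Base plate 165 x 150 x 12 mm, from x = -104 to +60 mm. Clamp on the -x side, in the plane y = +48 mm: a post carries a housing through which the screw runs, leaning 40 degrees from vertical towards -x; its line meets the seated shaft's centre line.
- stand_seat (a point): Where the wheel's centre lies when seated, 62 mm above the table (axes as the stand's). Four free steel rollers, 22 mm in diameter, 10 mm wide: centres at y = +48 and -48 mm, x = +13.5 and -13.5 mm, 12 mm below. The shaft rolls into the hollow between them from up to about 8 mm off in x. The disc hangs between the pairs. Let go at most 5 mm above the seat.
- pad_face (a point): Middle of the face (8 x 16 mm) of the sprung pad that presses on the shaft. It sits under a steel head (18 x 26 x 30 mm along the screw; y = 35 to 61 mm in the stand's frame) that slides along the screw's line. Backed off as at the start, a shaft lowered straight down, or up to 5 mm towards the stand's +x, clears pad and head by about 1 mm or more.
- knob_grip (a point): Point on the screw's line in the clamp's black knob, 132 mm from the seated shaft's centre, 13 mm below the knob's top. z axis: along the screw, up and outward (40 degrees from vertical); x and y axes square to the knob's flat sides. Knob: 28 x 28 mm square, 32 mm tall; below it a collar 40 mm across, and the housing 27 mm below this point. It turns in place, it does not advance.
- knob (a joint): Turn of the knob in rad, tightening (clockwise seen from outside) positive; 0 to 6.6, starts between 0 and 0.5. The head advances 3 mm per rad and stays where it is left. The pad meets the shaft at about 4.0, the tab pops out at about 5.0, the clamp is overtightened at about 6.0. Needs about 0.15 N m.
- pad (a joint): How far the sprung pad is pushed back into the head, m: 0 free; 4 N per mm. At about 0.003 (12 N) the tab is released; beyond 0.006 (24 N) the shaft is bent.
- tab (a joint): Indicator tab, m: 0 flush in the head, 0.012 popped out. It jumps out at the set force and then stays out.
- tab_end (a point): Middle of the outer end of the tab, a brass plate 14 mm wide and 6 mm thick in the side of the clamp head that faces away from the disc; it springs out 12 mm along the stand's +y.
- ink_jar: Bystander: glass ink jar, 48 mm wide, 50 mm tall, standing; origin under its centre.
- pen: Bystander: dark red fountain pen lying down, 135 mm long; origin under its middle.
- screwdriver: Bystander: screwdriver lying down, 150 mm long.
- loupe: Bystander: black eye loupe, 34 mm wide, 32 mm tall; origin under its centre.
- pulley: Bystander: small aluminium pulley lying flat, 52 mm wide, 22 mm tall; origin under its centre.
- brush: Bystander: brush lying down, 160 mm long.

How it is judged (in metres and radians):
On the way, in this order (a step that is already met when the one before it is completed fails the run):
1. the wheel, let go, has come to rest on the rollers with its heavy side down, the clamp still open (x of wheel_center in the frame of stand_seat between -0.004 and 0.004 m and y of wheel_center in the frame of stand_seat between -0.012 and 0.012 m and z of wheel_center in the frame of stand_seat between -0.004 and 0.004 m and angle between wheel_center's own z axis and vertical below 0.25 rad and angular speed of wheel below 0.15 rad/s and contact force between the fingers and wheel below 0.1 N and value of joint pad below 0.0008 m and value of joint tab below 0.003 m), for 0.4 s.
2. the tab has popped out (value of joint tab above 0.009 m and value of joint pad above 0.002 m), for 0.1 s.
At the end, for the whole second after the job is handed in: The wheel lies on the rollers within 4 mm of the seat across and in height and 12 mm along the shaft, at rest, heavy side within 17 degrees of straight down; the tab is out (more than 9 mm) and the pad presses with 8.8 to 24 N (pushed back 2.2 to 6 mm) (x of wheel_center in the frame of stand_seat between -0.004 and 0.004 m and y of wheel_center in the frame of stand_seat between -0.012 and 0.012 m and z of wheel_center in the frame of stand_seat between -0.004 and 0.004 m and angle between wheel_center's own z axis and vertical below 0.3 rad and value of joint tab above 0.009 m and value of joint pad between 0.0022 and 0.006 m and angular speed of wheel below 0.1 rad/s and linear speed of wheel below 0.02 m/s); the robot touches nothing.
It fails at once if the clamp is overtightened (pad pushed back more than 6 mm, over 24 N) (value of joint pad above 0.006 m).
It fails at once if the wheel is dropped (falls freely at more than 0.5 m/s) (contact force between the fingers and wheel below 0.1 N and linear speed of wheel above 0.5 m/s).
It fails at once if another thing on the bench is pushed more than 30 mm (distance of any of ink_jar, pen, screwdriver, loupe, pulley, brush from where it was at the start of the episode above 0.03 m).
It also fails if it takes over 72 s, if anything falls off the work surface, if the arm or the gripper's body presses on something with over 40 N, if the wrist force passes 120 N, or if a joint passes its speed limit or range.

## Working session

There is one attempt and no reset: what is moved stays moved. The work goes in short steps, Python scripts to look and compute and a tool call to move; the robot and the scene stay as the last step left them, time stands still between calls to the robot, and variables do not carry over. Pictures are saved under pics/ and viewed, at most 10 in all, crops included, and the job is handed in when it is done.

Besides the shell and the picture viewer there is one more tool, called after "Request:" as name(argument=value, ...) on one line, values as JSON. carry_out: Moves the arm, as the interface text tells. Its arguments: {"type":"object","properties":{"targets":{"type":"array","items":{"type":"object","properties":{"dp":{"type":"array","items":{"type":"number"}},"yaw":{"type":"number"}}}},"fingers":{"type":"number"},"grip_force":{"type":"number"}},"required":["targets"]}

```bash
mkdir -p pics; ls; python3 - <<'E'
from rig import r
import cv2
print(r.sense(), r.tip_reach)
for n in("scene","top"):
    cv2.imwrite(f"pics/{n}0.png",cv2.cvtColor(r.grab_frame(n),cv2.COLOR_RGB2BGR)); print(n,r.get_calibration(n))
print(r.get_calibration("wrist"))
E
```

```text
pics
{'clock': 0.0, 'qpos': array([ 1.22159858e+00,  3.53662066e-01,  1.63418313e+00,  7.93771256e-06,
        1.15520901e+00, -2.40242651e-03]), 'qvel': array([ 2.13931602e-04, -8.56074082e-05,  2.71793312e-04,  7.42437496e-04,
        5.51114335e-04,  1.32797245e-03]), 'joint_efforts': array([ 4.77775520e-04, -6.05244541e+01, -3.42063081e+01,  1.42502613e-04,
        9.58588847e-03,  3.98285181e-06]), 'eef_pos': array([212.25739718, 587.32439333, 238.5320282 ]), 'tcp_rot': array([-3.14013112e+00, -1.07686025e-05,  2.79479412e+00]), 'contact_force': array([-0.00922944,  1.0122997 ,  0.46541369]), 'wrist_torque': array([0.00731485, 0.0176725 , 0.02622002]), 'grasp_force': 0.0, 'opening': 1.0007836075666472} 8.0
scene {'fx': 399.41462532577015, 'fy': 399.41462532577015, 'cx': 317.2466690880671, 'cy': 193.9599112447336, 'rvec': array([ 0.88236175,  2.40604574, -1.24728701]), 'tvec': array([ 401.09867115, -105.66832768, 1198.03658624])}
top {'fx': 371.63438126667535, 'fy': 371.63438126667535, 'cx': 312.05955303638336, 'cy': 197.31246828854856, 'rvec': array([ 2.12731746, -2.15225084,  0.07651307]), 'tvec': array([ 70.52965977, 579.62548895, 893.07032825])}
{'fx': 356.3874460155674, 'fy': 356.3874460155674, 'cx': 325.63628718017134, 'cy': 198.9707282802749, 'rvec': array([-2.36638883, -1.66166579, -0.24271923]), 'tvec': array([-624.2769991 ,  -36.96647283,  378.75398945])}
```

View pics/top0.png

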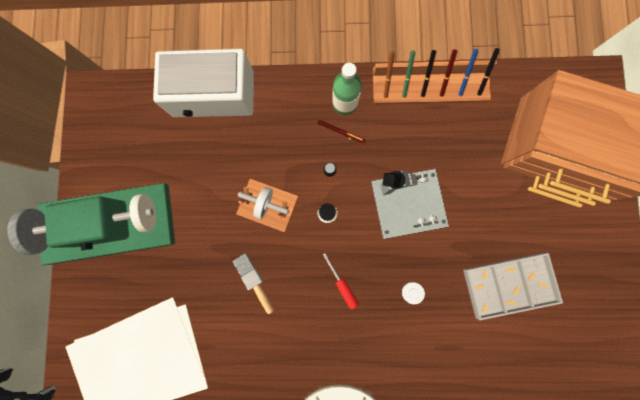

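View pics/scene0.png

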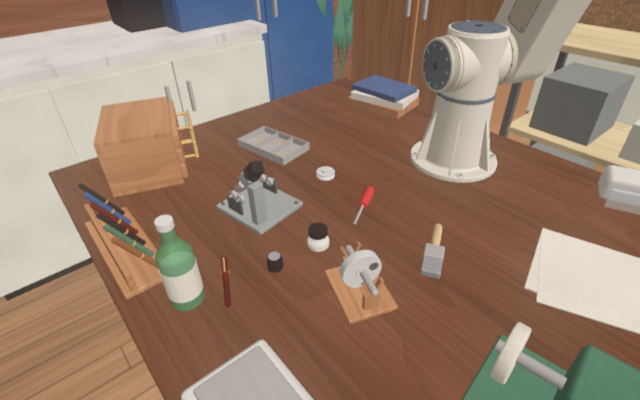

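The top view shows the cradle and wheel at about (266,205) and the stand at about (410,204), with the clamp knob near (393,181). The scene view shows the same things from the front. I'll enlarge both areas.

```bash
cat > h.py <<'E'
import numpy as np, cv2
def cam(c):
    R=cv2.Rodrigues(np.array(c['rvec']))[0]; return R,np.array(c['tvec'])
def K(c): return np.array([[c['fx'],0,c['cx']],[0,c['fy'],c['cy']],[0,0,1.]])
def ray(c,uv):
    R,t=cam(c); d=R.T@np.linalg.solve(K(c),[uv[0],uv[1],1.]); return -R.T@t,d
def plane(c,uv,z):
    o,d=ray(c,uv); return o+d*(z-o[2])/d[2]
def proj(c,P): return cv2.projectPoints(np.float64(P).reshape(-1,1,3),np.array(c['rvec']),np.array(c['tvec']),K(c),None)[0][:,0]
def save(n,im): cv2.imwrite(f"pics/{n}.png",cv2.cvtColor(im,cv2.COLOR_RGB2BGR))
def crop(im,u0,v0,w,h,s): return cv2.resize(im[v0:v0+h,u0:u0+w],None,fx=s,fy=s,interpolation=cv2.INTER_CUBIC)
E
python3 - <<'E'
from h import *
from rig import r
t=r.grab_frame("top"); s=r.grab_frame("scene")
A=crop(t,225,165,80,75,5);B=crop(t,365,165,80,75,5)
C=crop(s,320,235,80,90,5)[:375];D=crop(s,215,155,80,75,5)
C=cv2.resize(crop(s,320,238,80,75,5),(400,375))
save("crop1",np.vstack([np.hstack([A,B]),np.hstack([C,D])])[:750]); 
im=cv2.resize(np.vstack([np.hstack([A,B]),np.hstack([C,D])]),(640,600));save("crop1",im)
E
```

```text
(no output)
```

View pics/crop1.png

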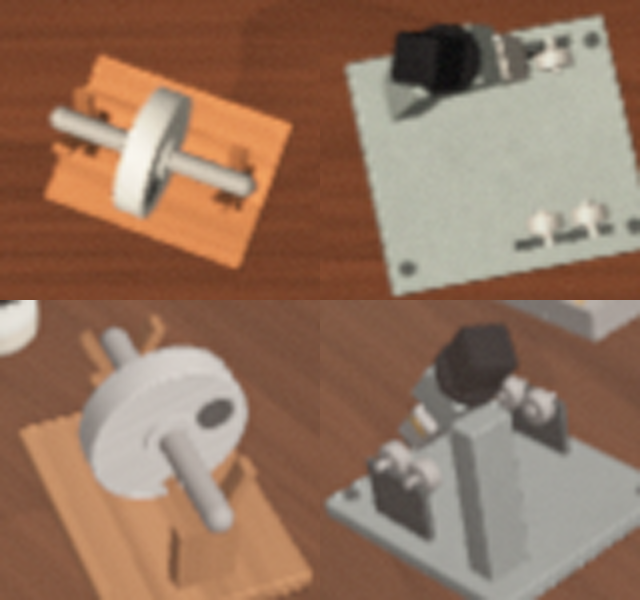

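The crops (4x) show the cradle base corners, the shaft ends, the plug on the disc face and the stand base corners clearly. The stand's +x points right in the top image and its +y points up. Next I fit the poses.

```bash
cat > fit.py <<'E'
from h import *
from scipy.optimize import least_squares
def fit(obs,x0):
    # obs: list of (cal, local pts Nx3, uv Nx2)
    def res(p):
        c,s=np.cos(p[2]),np.sin(p[2]); R=np.array([[c,-s,0],[s,c,0],[0,0,1]])
        return np.concatenate([(proj(C,np.array(L)@R.T+[p[0],p[1],0])-uv).ravel() for C,L,uv in obs])
    o=least_squares(res,x0,x_scale=[100,100,1],loss='soft_l1'); return o.x,res(o.x).reshape(-1,2)
E
python3 - <<'E'
from fit import *
from rig import r
T,S=r.get_calibration("top"),r.get_calibration("scene")
tl=lambda p:np.array(p)/4+[225,165]-.4; tr=lambda p:(np.array(p)-[320,0])/4+[365,165]-.4
bl=lambda p:(np.array(p)-[0,300])/4+[320,238]-.4; br=lambda p:(np.array(p)-[320,300])/4+[215,155]-.4
print("cr",[plane(T,tl(p),10).round(1) for p in[(98,55),(292,122),(238,268),(45,198)]])
print("shaft",[plane(T,tl(p),62).round(1) for p in[(53,117),(252,188)]])
L=[[-67.,0,62]]
# cradle: y axis toward image left end of shaft
obs=[(T,[[50,67.5,10],[50,-67.5,10],[-50,-67.5,10],[-50,67.5,10]],tl([(98,55),(292,122),(238,268),(45,198)]))]
print(fit(obs,[430,130,1.3]))
obs=[(T,[[-104,75,12],[60,75,12],[-104,-75,12]],tr([(345,66),(602,15),(393,296)])),
 (S,[[-104,75,12],[60,75,12]],br([(495,590),(327,505)]))]
p,e=fit(obs,[450,-130,-1.4]);print(p,e)
c=r.get_calibration("wrist");R,t=cam(c);print("wrist cam",-R.T@t,R[2],R[0])
E
```

```text
cr [array([635.4, 228.5,  10. ]), array([589.7, 102.1,  10. ]), array([496.4, 137. ,  10. ]), array([542.6, 262. ,  10. ])]
shaft [array([588.4, 244.6,  62. ]), array([543.3, 122.2,  62. ])]
(array([ 5.66068551e+02,  1.82420445e+02, -3.51461999e-01]), array([[-0.02342874, -0.30633876],
       [ 0.105683  , -0.04554207],
       [ 0.2982782 ,  0.21476591],
       [-0.4053736 ,  0.11268201]]))
[ 567.57490358 -202.16440584   -1.40036772] [[ 0.37048924 -0.44128267]
 [-0.31408644  0.48436258]
 [ 0.20280926  0.14726964]
 [ 0.84627997  4.38264451]
 [-0.94771433 -1.15676578]]
wrist cam [142.9478245  612.84264192 372.54781096] [ 0.27067103 -0.09898376 -0.95756953] [ 0.33973453  0.94052062 -0.00119048]
```

Request:
carry_out(targets=[{"dp":[-40,-22,3],"yaw":0},{"dp":[-82,-45,6],"yaw":0},{"dp":[-124,-69,9],"yaw":0},{"dp":[-168,-93,12],"yaw":0},{"dp":[-212,-117,15],"yaw":0},{"dp":[-256,-141,18],"yaw":0},{"dp":[-300,-166,21],"yaw":0},{"dp":[-344,-191,24],"yaw":0},{"dp":[-388,-215,27],"yaw":0},{"dp":[-430,-239,30],"yaw":0},{"dp":[-470,-261,30],"yaw":0},{"dp":[-470,-261,30],"yaw":0}])

```text
clock: 1.7
eef_pos: [567.3, 180.4, 209.0]
tcp_rot: [-3.141, 0.0, 2.792]
contact_force: [0.4, -0.1, 0.9]
opening: 0.999
grasp_force: 0.0
```

```bash
python3 - <<'E'
from h import *
from rig import r
import pickle
s=r.sense();print(s['clock'],s['eef_pos'],s['tcp_rot'],s['qpos'])
c=r.get_calibration("wrist");im=r.grab_frame("wrist");pickle.dump((c,im),open("w1.pkl","wb"));save("w1",im)
print(proj(c,[[566,182.5,102],[588.4,244.6,62],[543.3,122.2,62],[567.6,-202.2,62]]))
E
```

```text
1.7 [567.34214613 180.36935475 209.03505635] [-3.14133435e+00  4.79836604e-04  2.79150530e+00] [ 3.05574861e-01  3.37462093e-01  1.72842436e+00 -5.65216861e-04
  1.07548341e+00 -9.14865453e-01]
[[327.81031525 198.07952979]
 [408.84214597 183.70081724]
 [248.205215   183.19288233]
 [-64.45974114 324.34372609]]
```

View pics/w1.png

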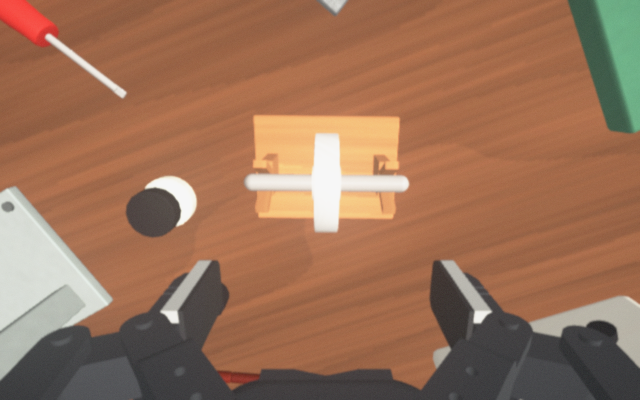

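The wrist view shows the wheel with its shaft horizontal, from (246,183) to (409,184), and the disc centred at x≈327. The projected estimate agrees within 1 mm. I'll descend half open.

Request:
carry_out(targets=[{"dp":[0,0,5],"yaw":0},{"dp":[0,0,25],"yaw":0},{"dp":[0,0,50],"yaw":0},{"dp":[0,0,75],"yaw":0},{"dp":[0,0,95],"yaw":0},{"dp":[0,0,110],"yaw":0},{"dp":[0,0,120],"yaw":0},{"dp":[0,0,124],"yaw":0},{"dp":[0,0,124],"yaw":0},{"dp":[0,0,124],"yaw":0}], fingers=0)

```text
clock: 3.0
eef_pos: [566.2, 182.7, 85.9]
tcp_rot: [3.141, 0.001, 2.795]
contact_force: [0.2, 0.4, 0.2]
opening: 0.503
grasp_force: 0.0
```

Request:
carry_out(targets=[{"dp":[0,0,124],"yaw":0},{"dp":[0,0,0],"yaw":0}], fingers=5)

```text
out of range
```

Request:
carry_out(targets=[{"dp":[0,0,0],"yaw":0},{"dp":[0,0,0],"yaw":0},{"dp":[0,0,0],"yaw":0},{"dp":[0,0,0],"yaw":0},{"dp":[0,0,0],"yaw":0},{"dp":[0,0,0],"yaw":0}], fingers=-1, grip_force=60)

```text
clock: 3.75
eef_pos: [565.9, 182.3, 85.8]
tcp_rot: [3.142, 0.0, 2.794]
contact_force: [-0.7, -3.3, 5.8]
opening: 0.199
grasp_force: 60.2
```

Request:
carry_out(targets=[{"dp":[0,0,-5],"yaw":0},{"dp":[0,0,-20],"yaw":0},{"dp":[0,0,-45],"yaw":0},{"dp":[0,0,-80],"yaw":0},{"dp":[0,0,-115],"yaw":0},{"dp":[0,0,-145],"yaw":0},{"dp":[0,0,-165],"yaw":0},{"dp":[0,0,-170],"yaw":0}])

```text
clock: 4.75
eef_pos: [566.1, 182.9, 257.2]
tcp_rot: [3.14, 0.002, 2.795]
contact_force: [0.1, 0.1, -5.9]
opening: 0.195
grasp_force: 59.1
```

Request:
carry_out(targets=[{"dp":[-7,-18,0],"yaw":3},{"dp":[-20,-54,0],"yaw":10},{"dp":[-33,-90,0],"yaw":18},{"dp":[-46,-126,0],"yaw":26},{"dp":[-60,-162,0],"yaw":34},{"dp":[-73,-198,0],"yaw":42},{"dp":[-86,-234,0],"yaw":50},{"dp":[-99,-270,0],"yaw":56},{"dp":[-112,-304,0],"yaw":60.4},{"dp":[-125,-340,0],"yaw":60.4},{"dp":[-133.5,-363,0],"yaw":60.4},{"dp":[-133.5,-363,0],"yaw":60.4}])

```text
clock: 6.25
eef_pos: [566.6, -206.4, 253.9]
tcp_rot: [-3.139, -0.001, 1.737]
contact_force: [-0.5, 1.5, -5.8]
opening: 0.195
grasp_force: 59.2
```

```bash
python3 - <<'E'
from h import *
from rig import r
import pickle
s=r.sense();print(s['clock'],s['eef_pos'],s['tcp_rot'],s['qpos'],s['opening'],s['grasp_force'])
c=r.get_calibration("wrist");im=r.grab_frame("wrist");pickle.dump((c,im),open("w2.pkl","wb"));save("w2",im)
p=np.array([567.6,-202.2,0]);a=-1.4004;Rz=cv2.Rodrigues(np.array([0,0,a]))[0]
L=[[-104,75,12],[60,75,12],[60,-75,12],[-104,-75,12],[-13.5,-48,61],[13.5,-48,61],[13.5,48,61],[-np.sin(.698)*145,48,62+np.cos(.698)*145]]
print(proj(c,np.array(L)@Rz.T+p).round(1).tolist())
E
```

```text
6.25 [ 566.60548558 -206.35499304  253.92994597] [-3.13942222e+00 -5.29933982e-04  1.73676191e+00] [-3.51411788e-01  3.06777143e-01  1.66535092e+00 -6.65225974e-04
  1.17161314e+00 -5.17118735e-01] 0.19495930855918714 59.24173593521118
[[404.3, 55.0], [395.6, 213.1], [261.0, 213.6], [251.5, 55.7], [276.3, 155.6], [277.6, 183.9], [379.2, 183.6], [415.1, 47.4]]
```

View pics/w2.png

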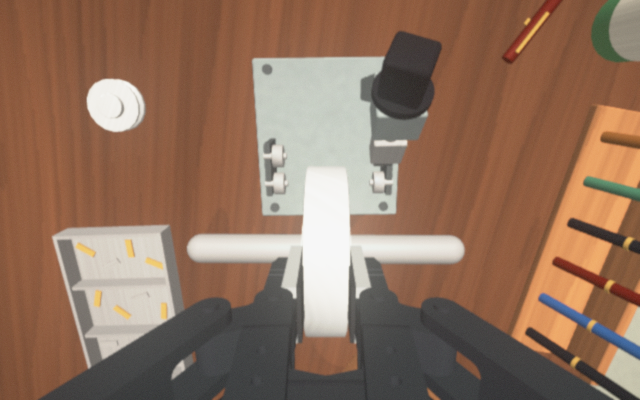

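The wrist view shows the stand's corners at (253,57), (262,215) and (397,214), and rollers at (278,155), (279,183) and (380,182). All are within about 1.5 px of the fit. The held shaft runs from (188,248) to (465,250), and the knob is at about (410,60). Next I check the wheel's offset in the gripper and the knob's orientation.

```bash
python3 - <<'E'
from h import *
import pickle
c,im=pickle.load(open("w2.pkl","rb"))
t=np.array([566.6,-206.35,253.93]);
ya=1.7368;X=np.array([np.cos(ya),np.sin(ya),0]);Y=np.array([np.sin(ya),-np.cos(ya),0]);Z=np.array([0,0,-1.])
w=t+Z*23.8
print(proj(c,[w-67*Y,w,w+67*Y,w+5*X]))
save("knob2",crop(im,360,20,90,160,4)[:600])
# project knob candidates
p=np.array([567.6,-202.2,0]);Rz=cv2.Rodrigues(np.array([0,0,-1.4004]))[0]
s4,c4=np.sin(np.radians(40)),np.cos(np.radians(40))
a=np.array([-s4,0,c4]);e=np.array([c4,0,s4]);y=np.array([0,1.,0])
for th in(0,-15,-30):
    q=np.radians(th);n1=np.cos(q)*y+np.sin(q)*e;n2=-np.sin(q)*y+np.cos(q)*e
    L=[np.array([0,48,62])+a*145+14*(i*n1+j*n2) for i,j in((1,1),(1,-1),(-1,-1),(-1,1))]
    print(th,((proj(c,np.array(L)@Rz.T+p)-[360,20])*4).round().tolist())
E
```

```text
[[187.8895366  250.89755317]
 [326.52803345 251.05997253]
 [465.41031668 251.22267749]
 [326.53719119 241.49944342]]
0 [[334.0, 187.0], [308.0, 36.0], [113.0, 37.0], [127.0, 188.0]]
-15 [[353.0, 163.0], [277.0, 20.0], [93.0, 58.0], [160.0, 206.0]]
-30 [[363.0, 137.0], [243.0, 10.0], [81.0, 83.0], [197.0, 217.0]]
```

View pics/knob2.png

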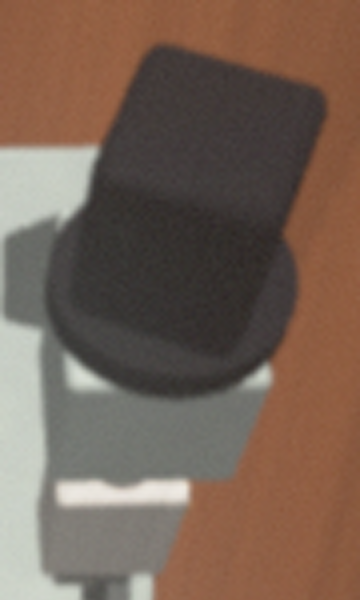

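The corners in the knob crop show its top face turned about +15° from square. The wheel sits about 1 mm off in the grip. I'll lower it with a small +x bias.

Request:
carry_out(targets=[{"dp":[-1.5,0,0],"yaw":0},{"dp":[-1.5,0,15],"yaw":0},{"dp":[-1.5,0,40],"yaw":0},{"dp":[-1.5,0,70],"yaw":0},{"dp":[-1.5,0,100],"yaw":0},{"dp":[-1.5,0,125],"yaw":0},{"dp":[-1.5,0,142],"yaw":0},{"dp":[-1.5,0,152],"yaw":0},{"dp":[-1.5,0,158],"yaw":0},{"dp":[-1.5,0,162],"yaw":0},{"dp":[-1.5,0,162],"yaw":0},{"dp":[-1.5,0,162],"yaw":0}])

```text
clock: 7.8
eef_pos: [568.5, -205.8, 93.8]
tcp_rot: [3.141, 0.0, 1.741]
contact_force: [-0.7, 0.1, -5.3]
opening: 0.196
grasp_force: 59.1
```

```bash
python3 - <<'E'
from h import *
from rig import r
s=r.sense();print(s['eef_pos'],s['tcp_rot'],s['contact_force'])
im=r.grab_frame("scene");im2=r.grab_frame("top")
save("s3",np.hstack([crop(im,205,130,100,110,4)[:440],crop(im2,360,140,90,110,4)]))
E
```

```text
[ 568.47941076 -205.81364471   93.79979758] [3.14085437e+00 4.22448691e-04 1.74053022e+00] [-0.703285    0.07795863 -5.34625218]
```

View pics/s3.png

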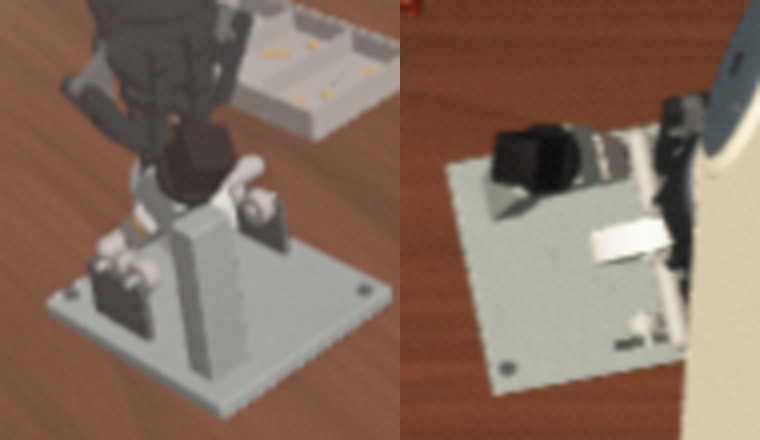

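The pictures show the shaft just above the rollers and no contact yet. I lower it gently further.

Request:
carry_out(targets=[{"dp":[0,0,1],"yaw":0},{"dp":[0,0,2],"yaw":0},{"dp":[0,0,3],"yaw":0},{"dp":[0,0,4],"yaw":0},{"dp":[0,0,4.7],"yaw":0},{"dp":[0,0,5],"yaw":0},{"dp":[0,0,5],"yaw":0}])

```text
clock: 8.78
eef_pos: [568.2, -205.6, 88.3]
tcp_rot: [-3.142, 0.0, 1.741]
contact_force: [0.2, 0.1, -4.8]
opening: 0.201
grasp_force: 59.1
```

Request:
carry_out(targets=[{"dp":[0,0,0.5],"yaw":0},{"dp":[0,0,1],"yaw":0},{"dp":[0,0,1],"yaw":0}])

```text
clock: 9.15
eef_pos: [568.1, -205.4, 87.4]
tcp_rot: [-3.141, -0.0, 1.741]
contact_force: [-1.1, 2.6, -2.5]
opening: 0.195
grasp_force: 59.7
```

Light contact with the rollers. I let go.

Request:
carry_out(targets=[{"dp":[0,0,1],"yaw":0},{"dp":[0,0,1],"yaw":0},{"dp":[0,0,1],"yaw":0}], fingers=-0.2)

```text
clock: 9.52
eef_pos: [568.5, -205.9, 86.6]
tcp_rot: [3.141, 0.001, 1.741]
contact_force: [-0.1, -0.1, -0.5]
opening: 0.403
grasp_force: 0.0
```

Request:
carry_out(targets=[{"dp":[0,0,-4],"yaw":0},{"dp":[0,0,-15],"yaw":0},{"dp":[0,0,-40],"yaw":0},{"dp":[0,0,-70],"yaw":0},{"dp":[0,0,-105],"yaw":0},{"dp":[0,0,-135],"yaw":0},{"dp":[0,0,-160],"yaw":0},{"dp":[0,0,-170],"yaw":0},{"dp":[0,0,-170],"yaw":0}])

```text
clock: 10.65
eef_pos: [568.3, -205.7, 256.9]
tcp_rot: [3.141, 0.001, 1.741]
contact_force: [-0.3, 0.2, 0.2]
opening: 0.398
grasp_force: 0.0
```

Request:
carry_out(targets=[{"dp":[10,6,0],"yaw":0},{"dp":[32,18,0],"yaw":0},{"dp":[56,31,0],"yaw":0},{"dp":[78,43,0],"yaw":0},{"dp":[88,48,0],"yaw":0},{"dp":[88,48,0],"yaw":0},{"dp":[88,48,0],"yaw":0},{"dp":[88,48,0],"yaw":0}])

```text
clock: 11.65
eef_pos: [600.4, -111.5, 256.2]
tcp_rot: [-3.141, 0.0, 1.74]
contact_force: [-0.1, -0.6, 0.2]
opening: 0.399
grasp_force: 0.0
```

```bash
python3 - <<'E'
from h import *
from rig import r
import pickle
s=r.sense();print(s['clock'],s['eef_pos'],s['tcp_rot'],s['qpos'])
c=r.get_calibration("wrist");im=r.grab_frame("wrist");pickle.dump((c,im),open("w4.pkl","wb"))
k=np.array([600.5,-110.5,163]);u,v=proj(c,[k])[0];print(u,v)
save("w4",cv2.resize(im[0:310,180:580],None,fx=1.9,fy=1.9,interpolation=cv2.INTER_CUBIC))
E
```

```text
11.65 [ 600.35878849 -111.52491255  256.2256357 ] [-3.14139507e+00  1.01236828e-04  1.73977431e+00] [-1.86036970e-01  3.15614910e-01  1.64766428e+00 -1.77055853e-04
  1.17846354e+00 -3.54947234e-01]
326.6468935535407 205.18220754404925
```

View pics/w4.png

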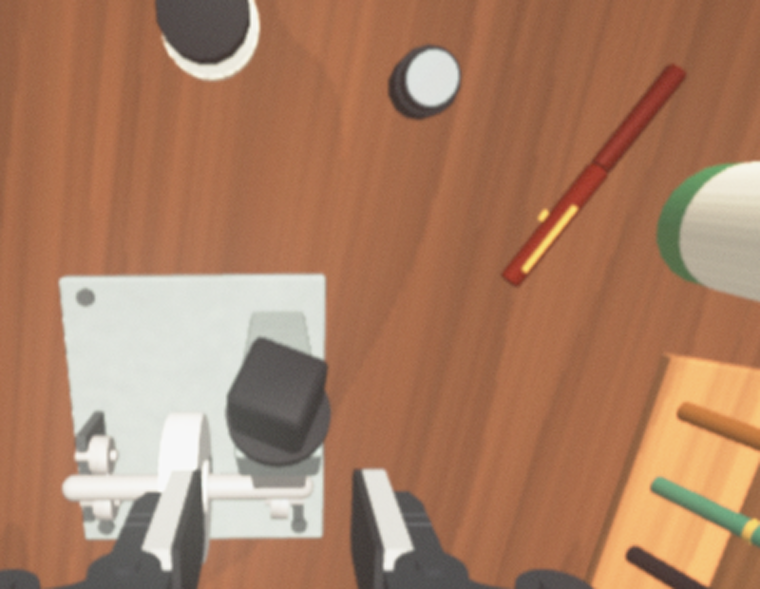

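The wheel is seated: the shaft runs (63,488)–(313,487) in crop pixels. The knob's top corners are near (262,338), (328,375), (303,414) and (237,385). Now a fit.

```bash
python3 - <<'E'
from fit import *
import pickle
c,im=pickle.load(open("w4.pkl","rb"));c2,_=pickle.load(open("w2.pkl","rb"))
f=lambda p:np.array(p,float)/1.9+[180,0]; f2=lambda p:np.array(p,float)/4+[360,20]
s4,c4=np.sin(np.radians(40)),np.cos(np.radians(40))
a=np.array([-s4,0,c4]);e=np.array([c4,0,s4]);y=np.array([0,1.,0])
B=[[-104,-75,12],[-104,75,12],[60,75,12],[60,-75,12]]; Bo=f([(60,278),(325,275),(323,537),(86,539)])
p,er=fit([(c,B,Bo)],[567,-202,-1.4]);print("base",p,er.round(1).tolist())
print("shaft",proj(c,[[567.6,-202.2,62]]),f((188,487.5)))
T4=f([(262,338),(328,375),(303,414),(237,385)]);T2=f2([(150,42),(328,97),(285,230),(97,185)])
def knob(q):
    Rz=cv2.Rodrigues(np.array([0,0,-1.4004]))[0];n1=np.cos(q[3])*y+np.sin(q[3])*e;n2=-np.sin(q[3])*y+np.cos(q[3])*e
    L=[np.array([0,48,62])+a*145+14*(i*n1+j*n2)+q[:3] for i,j in((-1,-1),(1,-1),(1,1),(-1,1))]
    return np.array(L)@Rz.T+[567.6,-202.2,0]
from scipy.optimize import least_squares
for o in([(c,T4)],[(c2,T2)],[(c,T4),(c2,T2)]):
  s=least_squares(lambda q:np.concatenate([(proj(C,knob(q))-t).ravel() for C,t in o]+[[q[2]]]),[0,0,0,.3]);print(s.x.round(2),np.degrees(s.x[3]),np.abs(s.fun).max())
E
```

```text
base [ 568.95432519 -203.20620797   -1.39100724] [[-1.1, 0.0], [0.9, 0.1], [0.5, -0.0], [-0.5, 0.1]]
shaft [[278.88694425 254.72716636]] [278.94736842 256.57894737]
[ 1.75  1.31 -3.44  0.49] 27.78954968295374 8.398555374703562
[ 3.41 -0.36 -0.86  0.35] 20.290796010986288 1.7450553877075095
[ 2.77  0.98 -5.63  0.41] 23.462360918687352 8.500817603195628
```

```bash
python3 - <<'E'
from h import *
import pickle
c,im=pickle.load(open("w4.pkl","rb"))
s4,c4=np.sin(np.radians(40)),np.cos(np.radians(40))
a=np.array([-s4,0,c4]);e=np.array([c4,0,s4]);y=np.array([0,1.,0]);Rz=cv2.Rodrigues(np.array([0,0,-1.3975]))[0]
big=cv2.resize(im[150:270,270:380],None,fx=5,fy=5,interpolation=cv2.INTER_CUBIC); big=np.clip(big.astype(float)*1.6,0,255).astype(np.uint8)
for th,col in((20,(255,0,0)),(27,(0,255,0))):
  q=np.radians(th);n1=np.cos(q)*y+np.sin(q)*e;n2=-np.sin(q)*y+np.cos(q)*e
  for h in(145,113):
    L=[np.array([1.5,48,62])+a*h+14*(i*n1+j*n2) for i,j in((-1,-1),(1,-1),(1,1),(-1,1))]
    u=(proj(c,np.array(L)@Rz.T+[568.2,-202.7,0])-[270,150])*5
    cv2.polylines(big,[u.astype(np.int32)],True,col,1)
save("k4",big)
E
```

```text
(no output)
```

View pics/k4.png

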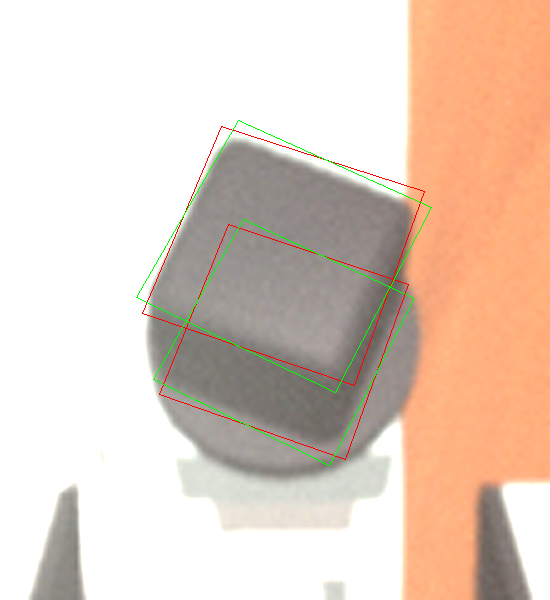

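The overlay matches: the knob is turned about +21.5° and its modelled position is right to about 1 mm. Next I compute how low the fingertips may go beside the collar at each yaw.

```bash
python3 - <<'E'
import numpy as np
s4,c4=np.sin(np.radians(40)),np.cos(np.radians(40))
# coords: h=stand +x, y, z ; a=(-s4,0,c4)
for psi in range(-60,61,10):
  q=np.radians(psi);m=np.array([np.sin(q),np.cos(q)]);t=np.array([np.cos(q),-np.sin(q)])
  out=[]
  for sg in(1,-1):
    best=None
    for v in np.arange(5,-25,-.5):
      g,w=np.meshgrid(np.arange(12,29.),np.arange(-11,12.));
      h=sg*g*m[0]+w*t[0];y=sg*g*m[1]+w*t[1]
      ax=-s4*h+c4*v;e=c4*h+s4*v;rr=np.hypot(e,y)
      if ((ax<-18)&(rr<21)).any() or (ax<-26).any()and((ax<-26)&(rr<25)).any(): break
      best=v
    out.append(best)
  print(psi,out,"theta",np.degrees(np.arctan(np.tan(q)*c4)).round(1))
E
```

```text
-60 [np.float64(-24.5), np.float64(-0.5)] theta -53.0
-50 [np.float64(-24.5), np.float64(-1.0)] theta -42.4
-40 [np.float64(-24.5), np.float64(-2.5)] theta -32.7
-30 [np.float64(-20.5), np.float64(-5.0)] theta -23.9
-20 [np.float64(-18.0), np.float64(-7.5)] theta -15.6
-10 [np.float64(-16.0), np.float64(-11.0)] theta -7.7
0 [np.float64(-14.0), np.float64(-14.0)] theta 0.0
10 [np.float64(-11.0), np.float64(-16.0)] theta 7.7
20 [np.float64(-7.5), np.float64(-18.0)] theta 15.6
30 [np.float64(-5.0), np.float64(-20.5)] theta 23.9
40 [np.float64(-2.5), np.float64(-24.5)] theta 32.7
50 [np.float64(-1.0), np.float64(-24.5)] theta 42.4
60 [np.float64(-0.5), np.float64(-24.5)] theta 53.0
```

Request:
carry_out(targets=[{"dp":[-1,0,10],"yaw":9},{"dp":[-1,0,25],"yaw":18},{"dp":[-1,0,40],"yaw":27},{"dp":[-1,0,55],"yaw":27},{"dp":[-1,0,70],"yaw":27},{"dp":[-1,0,80],"yaw":27},{"dp":[-1,0,86],"yaw":27},{"dp":[-1,0,89],"yaw":27},{"dp":[-1,0,89],"yaw":27},{"dp":[-1,0,89],"yaw":27}], fingers=0.3)

```text
clock: 12.95
eef_pos: [601.1, -111.8, 167.7]
tcp_rot: [3.141, -0.0, 1.27]
contact_force: [-0.3, -0.2, 0.7]
opening: 0.654
grasp_force: 0.0
```

Request:
carry_out(targets=[{"dp":[0,0,0],"yaw":0},{"dp":[0,0,0],"yaw":0},{"dp":[0,0,0],"yaw":0},{"dp":[0,0,0],"yaw":0},{"dp":[0,0,0],"yaw":0}], fingers=-1, grip_force=40)

```text
clock: 13.58
eef_pos: [600.1, -111.6, 168.0]
tcp_rot: [-3.14, 0.0, 1.27]
contact_force: [-5.5, 1.5, 7.3]
opening: 0.359
grasp_force: 37.3
```

Request:
carry_out(targets=[{"dp":[0,0,0],"yaw":5},{"dp":[0,0,0],"yaw":10},{"dp":[0,0,0],"yaw":15},{"dp":[0,0,0],"yaw":20},{"dp":[0,0,0],"yaw":25},{"dp":[0,0,0],"yaw":25}])

```text
clock: 14.32
eef_pos: [601.8, -109.8, 169.6]
tcp_rot: [3.141, -0.004, 0.832]
contact_force: [-4.5, 12.7, 16.6]
opening: 0.358
grasp_force: 75.4
```

```bash
python3 - <<'E'
from h import *
from rig import r
s=r.sense();print(s['clock'],s['eef_pos'],s['tcp_rot'],s['contact_force'],s['wrist_torque'],s['opening'],s['grasp_force'])
E
```

```text
14.325 [ 601.82743608 -109.77879282  169.56826312] [ 3.14122187 -0.00379399  0.83239098] [-4.52178142 12.7378411  16.60806434] [1.66567995 0.06218132 0.39190529] 0.35836518491951674 75.3876681625843
```

Request:
carry_out(targets=[{"dp":[0,0,0],"yaw":0},{"dp":[0,0,0],"yaw":0},{"dp":[0,0,-8],"yaw":0},{"dp":[0,0,-30],"yaw":0},{"dp":[0,0,-60],"yaw":-10},{"dp":[0,0,-80],"yaw":-20},{"dp":[0,0,-88],"yaw":-30},{"dp":[0,0,-88],"yaw":-40},{"dp":[0,0,-88],"yaw":-50},{"dp":[0,0,-88],"yaw":-52},{"dp":[0,0,-88],"yaw":-52}], fingers=0.3)

```text
clock: 15.7
eef_pos: [600.8, -111.9, 255.4]
tcp_rot: [3.142, 0.0, 1.738]
contact_force: [-0.4, 0.3, -0.1]
opening: 0.649
grasp_force: 0.0
```

```bash
cat > kn.py <<'E'
from h import *
s4,c4=np.sin(np.radians(40)),np.cos(np.radians(40))
a=np.array([-s4,0,c4]);e=np.array([c4,0,s4]);y=np.array([0,1.,0]);Rz=cv2.Rodrigues(np.array([0,0,-1.3975]))[0]
W=lambda L:np.array(L)@Rz.T+[568.2,-202.7,0]
def model(c,th,dx,dy,shp):
    q=np.radians(th);n1=np.cos(q)*y+np.sin(q)*e;n2=-np.sin(q)*y+np.cos(q)*e
    P=[np.array([1.5+dx,48+dy,62])+a*h+13.6*(i*n1+j*n2) for h in(145,113) for i,j in((-1,-1),(1,-1),(1,1),(-1,1))]
    M=np.zeros(shp,np.uint8);cv2.fillConvexPoly(M,cv2.convexHull(proj(c,W(P)).round().astype(np.int32)),1)
    ph=np.linspace(0,2*np.pi,40);P=[np.array([1.5+dx,48+dy,62])+a*h+20*(np.cos(k)*y+np.sin(k)*e) for h in(113,105) for k in ph]
    cv2.fillConvexPoly(M,cv2.convexHull(proj(c,W(P)).round().astype(np.int32)),1);return M
def theta(c,im):
    S=4; c=dict(c); 
    for k in('fx','fy','cx','cy'): c[k]*=S
    big=cv2.resize(im,None,fx=S,fy=S,interpolation=cv2.INTER_CUBIC)
    D=(big.max(2)<85).astype(np.uint8)
    u,v=proj(c,W([[-84.8+1.5,48,163]]))[0].astype(int);H=170
    sl=(slice(max(v-H,0),v+H),slice(max(u-H,0),u+H));best=[]
    for th in range(-45,45,2):
      for dx in(-1.5,0,1.5):
        for dy in(-1.5,0,1.5):
          M=model(c,th,dx,dy,D.shape)[sl];d=D[sl];best.append(((M&d).sum()/(M|d).sum(),th,dx,dy))
    best.sort(reverse=True);return best[:4]
E
python3 - <<'E'
from kn import *
from rig import r
import pickle
print(theta(*pickle.load(open("w4.pkl","rb"))))
s=r.sense();print(s['clock'],s['eef_pos'],s['tcp_rot'])
c=r.get_calibration("wrist");im=r.grab_frame("wrist");pickle.dump((c,im),open("w5.pkl","wb"));print(theta(c,im))
E
```

```text
[(np.float64(0.2416659807391555), 9, 1.5, 1.5), (np.float64(0.2415692376993796), 15, 1.5, 0), (np.float64(0.24145128614402359), 17, 1.5, 0), (np.float64(0.2413027843419295), 7, 1.5, 1.5)]
15.7 [ 600.77995278 -111.91649418  255.40557044] [3.14154039e+00 4.91911384e-05 1.73760398e+00]
[(np.float64(0.2082284647235528), 17, 1.5, 1.5), (np.float64(0.2079046449352689), 25, 1.5, 1.5), (np.float64(0.2077622801697999), 21, 1.5, 1.5), (np.float64(0.20775924583031183), 23, 1.5, 1.5)]
```

```bash
sed -i 's/D=(big.max(2)<85).*/D=((big.max(2)<115)\&(np.ptp(big.astype(int),axis=2)<30)).astype(np.uint8)/' kn.py
python3 - <<'E'
from kn import *
import pickle
for n in("w4","w5"):
  c,im=pickle.load(open(n+".pkl","rb"));print(theta(c,im));u,v=proj(c,W([[-84.8+1.5,48,163]]))[0].astype(int);print(im[v,u],im[v-10,u],im[v+15,u],im[v-30,u+30])
E
```

```text
[(np.float64(0.9041173380742656), 19, 0, 0), (np.float64(0.9035703448973399), 17, 0, 0), (np.float64(0.9029024596433316), 23, 0, 0), (np.float64(0.9027928908233587), 21, 0, 0)]
[100  95  93] [88 84 82] [77 77 72] [167 112  83]
[(np.float64(0.8940221663260494), 39, 0, 0), (np.float64(0.893923628153529), 43, 0, 0), (np.float64(0.8933097900725917), 41, 0, 0), (np.float64(0.8924055603549831), -39, 0, 0)]
[102  99  98] [92 89 87] [105 102  98] [168 113  83]
```

The automatic fit puts the knob at about 41°, so the turning works. Next is a full stroke from −52° to +52°.

Request:
carry_out(targets=[{"dp":[0,0,0],"yaw":-10},{"dp":[0,0,0],"yaw":-20},{"dp":[0,0,0],"yaw":-30},{"dp":[0,0,10],"yaw":-40},{"dp":[0,0,30],"yaw":-50},{"dp":[0,0,50],"yaw":-52},{"dp":[0,0,68],"yaw":-52},{"dp":[0,0,80],"yaw":-52},{"dp":[0,0,86],"yaw":-52},{"dp":[0,0,86],"yaw":-52}])

```text
clock: 17.0
eef_pos: [600.8, -111.8, 169.2]
tcp_rot: [-3.141, -0.0, 2.648]
contact_force: [0.2, -1.1, -0.6]
opening: 0.648
grasp_force: 0.0
```

Request:
carry_out(targets=[{"dp":[0,0,0],"yaw":0},{"dp":[0,0,0],"yaw":0},{"dp":[0,0,0],"yaw":0},{"dp":[0,0,0],"yaw":0}], fingers=-1, grip_force=40)

```text
clock: 17.5
eef_pos: [601.4, -111.7, 170.2]
tcp_rot: [3.141, 0.001, 2.648]
contact_force: [-0.5, 1.2, 6.5]
opening: 0.385
grasp_force: 36.0
```

Request:
carry_out(targets=[{"dp":[0,0,0],"yaw":9},{"dp":[0,0,0],"yaw":18},{"dp":[0,0,0],"yaw":27},{"dp":[0,0,0],"yaw":36},{"dp":[0,0,0],"yaw":45},{"dp":[0,0,0],"yaw":54},{"dp":[0,0,0],"yaw":63},{"dp":[0,0,0],"yaw":72},{"dp":[0,0,0],"yaw":81},{"dp":[0,0,0],"yaw":90},{"dp":[0,0,0],"yaw":99},{"dp":[0,0,0],"yaw":104}])

```text
clock: 19.0
eef_pos: [602.0, -108.9, 173.1]
tcp_rot: [3.141, -0.005, 0.83]
contact_force: [-7.2, 28.3, 37.5]
opening: 0.323
grasp_force: 88.5
```

Request:
carry_out(targets=[{"dp":[0,0,0],"yaw":0},{"dp":[0,0,0],"yaw":0},{"dp":[0,0,-8],"yaw":0},{"dp":[0,0,-30],"yaw":0},{"dp":[0,0,-60],"yaw":-10},{"dp":[0,0,-80],"yaw":-20},{"dp":[0,0,-86],"yaw":-30},{"dp":[0,0,-86],"yaw":-40},{"dp":[0,0,-86],"yaw":-50},{"dp":[0,0,-86],"yaw":-52},{"dp":[0,0,-86],"yaw":-52}], fingers=0.3)

```text
clock: 20.38
eef_pos: [600.8, -112.0, 255.3]
tcp_rot: [-3.141, 0.0, 1.738]
contact_force: [-0.4, 0.3, 0.1]
opening: 0.648
grasp_force: 0.0
```

```bash
cat > look.py <<'E'
from kn import *
from rig import r
import pickle,sys
s=r.sense();print(s['clock'],s['eef_pos'],s['tcp_rot'])
c=r.get_calibration("wrist");im=r.grab_frame("wrist");pickle.dump((c,im),open(sys.argv[1]+".pkl","wb"))
print([(round(float(b[0]),3),)+b[1:] for b in theta(c,im)])
E
python3 look.py w6
```

```text
20.375 [ 600.75024832 -111.97438538  255.30880573] [-3.14148724e+00  3.27049091e-05  1.73763667e+00]
[(0.895, 39, 0, 0), (0.895, 37, 0, 0), (0.894, 35, 0, 0), (0.894, 41, 0, 0)]
```

```bash
python3 - <<'E'
from kn import *
import pickle
d=np.arange(20,96,2)
for n in("w4","w5","w6"):
  c,im=pickle.load(open(n+".pkl","rb"))
  # top surface of head: e=+9 side, y=48
  P=[np.array([1.5,52,62])+a*k+e*9 for k in d]
  u=proj(c,W(P)).astype(np.float32);g=cv2.remap(im.max(2),u[:,0],u[:,1],cv2.INTER_LINEAR).ravel()
  print(n,u[0].round(),u[-1].round(),g.tolist())
E
```

```text
w4 [331. 261.] [332. 238.] [218, 223, 228, 233, 234, 235, 228, 219, 197, 176, 160, 151, 149, 148, 147, 146, 146, 145, 143, 140, 138, 137, 137, 137, 137, 133, 123, 110, 94, 87, 86, 92, 97, 101, 101, 97, 89, 82]
w5 [331. 261.] [332. 237.] [219, 225, 230, 234, 234, 234, 225, 213, 186, 166, 154, 149, 148, 148, 148, 148, 148, 147, 146, 144, 142, 140, 140, 141, 140, 136, 125, 111, 96, 92, 92, 97, 101, 104, 105, 104, 103, 101]
w6 [331. 261.] [332. 237.] [218, 222, 222, 223, 211, 197, 178, 161, 152, 147, 150, 150, 150, 150, 150, 151, 153, 153, 151, 148, 143, 141, 142, 141, 140, 139, 129, 115, 98, 91, 89, 94, 102, 105, 106, 107, 102, 97]
```

The head edge moved 1.1 mm and then 4.8 mm, which matches about 0.36 and 1.6 rad. I repeat the stroke.

Request:
carry_out(targets=[{"dp":[0,0,0],"yaw":-10},{"dp":[0,0,0],"yaw":-20},{"dp":[0,0,0],"yaw":-30},{"dp":[0,0,10],"yaw":-40},{"dp":[0,0,30],"yaw":-50},{"dp":[0,0,50],"yaw":-52},{"dp":[0,0,68],"yaw":-52},{"dp":[0,0,80],"yaw":-52},{"dp":[0,0,85],"yaw":-52},{"dp":[0,0,85],"yaw":-52}])

```text
clock: 21.68
eef_pos: [600.9, -111.8, 170.2]
tcp_rot: [-3.142, -0.0, 2.648]
contact_force: [0.3, 0.6, 0.1]
opening: 0.652
grasp_force: 0.0
```

Request:
carry_out(targets=[{"dp":[0,0,0],"yaw":0},{"dp":[0,0,0],"yaw":0},{"dp":[0,0,0],"yaw":0},{"dp":[0,0,0],"yaw":0}], fingers=-1, grip_force=40)

```text
clock: 22.18
eef_pos: [601.6, -111.2, 171.6]
tcp_rot: [3.14, 0.001, 2.648]
contact_force: [-0.6, 4.0, 4.9]
opening: 0.378
grasp_force: 37.9
```

Request:
carry_out(targets=[{"dp":[0,0,0],"yaw":9},{"dp":[0,0,0],"yaw":18},{"dp":[0,0,0],"yaw":27},{"dp":[0,0,0],"yaw":36},{"dp":[0,0,0],"yaw":45},{"dp":[0,0,0],"yaw":54},{"dp":[0,0,0],"yaw":63},{"dp":[0,0,0],"yaw":72},{"dp":[0,0,-1],"yaw":81},{"dp":[0,0,-2],"yaw":90},{"dp":[0,0,-3],"yaw":99},{"dp":[0,0,-3],"yaw":104}])

```text
clock: 23.68
eef_pos: [601.6, -109.4, 175.2]
tcp_rot: [-3.141, -0.004, 0.829]
contact_force: [-2.1, 12.5, 10.3]
opening: 0.329
grasp_force: 67.4
```

Request:
carry_out(targets=[{"dp":[0,0,0],"yaw":0},{"dp":[0,0,0],"yaw":0},{"dp":[0,0,-8],"yaw":0},{"dp":[0,0,-30],"yaw":0},{"dp":[0,0,-60],"yaw":-10},{"dp":[0,0,-80],"yaw":-20},{"dp":[0,0,-82],"yaw":-30},{"dp":[0,0,-82],"yaw":-40},{"dp":[0,0,-82],"yaw":-50},{"dp":[0,0,-82],"yaw":-52},{"dp":[0,0,-82],"yaw":-52}], fingers=0.3)

```text
clock: 25.05
eef_pos: [600.8, -111.9, 255.5]
tcp_rot: [3.141, 0.0, 1.738]
contact_force: [-0.0, -0.1, 0.8]
opening: 0.652
grasp_force: 0.0
```

```bash
python3 look.py w7; python3 - <<'E'
from kn import *
import pickle
d=np.arange(16,50,1.)
for n in("w4","w5","w6","w7"):
  c,im=pickle.load(open(n+".pkl","rb"))
  u=proj(c,W([np.array([1.5,52,62])+a*k+e*9 for k in d])).astype(np.float32);g=cv2.remap(im.max(2),u[:,0],u[:,1],cv2.INTER_LINEAR).ravel()
  print(n,g.tolist())
E
```

```text
25.05 [ 600.81169964 -111.94687746  255.52274604] [3.14138872e+00 1.23543748e-04 1.73771779e+00]
[(0.895, 37, 0, 0), (0.892, 43, 0, 0), (0.892, 29, -1.5, 0), (0.892, 35, 0, 0)]
w4 [214, 214, 213, 215, 218, 220, 223, 226, 228, 231, 233, 234, 234, 235, 235, 232, 228, 225, 219, 208, 197, 185, 176, 168, 160, 152, 151, 150, 149, 148, 148, 147, 147, 147]
w5 [213, 213, 213, 216, 219, 222, 225, 228, 230, 232, 234, 234, 234, 234, 234, 229, 225, 220, 213, 199, 186, 172, 166, 160, 154, 149, 149, 149, 148, 148, 148, 148, 148, 148]
w6 [214, 214, 214, 216, 218, 220, 222, 222, 222, 223, 223, 217, 211, 205, 197, 188, 178, 169, 161, 157, 152, 148, 147, 148, 150, 151, 150, 150, 150, 150, 150, 150, 150, 151]
w7 [208, 206, 205, 206, 207, 209, 209, 203, 199, 194, 188, 181, 172, 165, 159, 155, 152, 148, 148, 148, 148, 148, 149, 150, 150, 151, 151, 151, 150, 153, 155, 158, 163, 172]
```

The knob is now at about 3.8 rad. The final stroke goes in stages, checking the tab against a baseline scene picture.

```bash
cat > tab.py <<'E'
from kn import *
from rig import r
import pickle,sys
c=r.get_calibration("scene");im=r.grab_frame("scene")
if sys.argv[1]=="base": pickle.dump(im,open("s_base.pkl","wb"))
b=pickle.load(open("s_base.pkl","rb"))
# tab region: y 61..73, along screw 25..55
P=[np.array([0,yy,62])+a*k for k in(18,28,38,48) for yy in(55,61,67,73)]
u=proj(c,W(P));print(u.round().tolist()[::5])
lo,hi=u.min(0).astype(int)-6,u.max(0).astype(int)+6
d=np.abs(im.astype(int)-b).max(2)[lo[1]:hi[1],lo[0]:hi[0]];print(lo,hi);print(d[::2,::2] if len(sys.argv)>2 else d.max())
pickle.dump((lo,hi,im),open(sys.argv[1]+"_s.pkl","wb"))
E
python3 tab.py base
```

```text
[[236.0, 191.0], [235.0, 190.0], [235.0, 190.0], [234.0, 189.0]]
[224 179] [245 200]
0
```

Request:
carry_out(targets=[{"dp":[0,0,0],"yaw":-10},{"dp":[0,0,0],"yaw":-20},{"dp":[0,0,0],"yaw":-30},{"dp":[0,0,10],"yaw":-40},{"dp":[0,0,30],"yaw":-50},{"dp":[0,0,50],"yaw":-52},{"dp":[0,0,68],"yaw":-52},{"dp":[0,0,80],"yaw":-52},{"dp":[0,0,85],"yaw":-52},{"dp":[0,0,85],"yaw":-52}])

```text
clock: 26.4
eef_pos: [600.9, -111.8, 170.3]
tcp_rot: [-3.142, -0.0, 2.648]
contact_force: [-0.2, 1.0, 0.1]
opening: 0.652
grasp_force: 0.0
```

Request:
carry_out(targets=[{"dp":[0,0,0],"yaw":0},{"dp":[0,0,0],"yaw":0},{"dp":[0,0,0],"yaw":0},{"dp":[0,0,0],"yaw":0}], fingers=-1, grip_force=50)

```text
clock: 26.9
eef_pos: [601.6, -111.1, 171.8]
tcp_rot: [3.14, 0.001, 2.648]
contact_force: [-0.1, 5.8, 5.9]
opening: 0.37
grasp_force: 47.7
```

Request:
carry_out(targets=[{"dp":[0,0,0],"yaw":8},{"dp":[0,0,0],"yaw":16},{"dp":[0,0,0],"yaw":24},{"dp":[0,0,0],"yaw":32},{"dp":[0,0,0],"yaw":40},{"dp":[0,0,0],"yaw":48},{"dp":[0,0,0],"yaw":55},{"dp":[0,0,0],"yaw":61},{"dp":[0,0,0],"yaw":66},{"dp":[0,0,0],"yaw":70},{"dp":[0,0,0],"yaw":70}])

```text
clock: 28.28
eef_pos: [600.4, -111.6, 171.0]
tcp_rot: [-3.142, 0.001, 1.428]
contact_force: [-5.6, 2.5, 2.6]
opening: 0.316
grasp_force: 83.7
```

```bash
python3 tab.py t1 x
```

```text
[[236.0, 191.0], [235.0, 190.0], [235.0, 190.0], [234.0, 189.0]]
[224 179] [245 200]
[[ 2  2  2  1  1  3  1  1  1  1  4]
 [ 1  1  2  2  1  1  4  3  2  1  3]
 [ 3  2  1  3  2  1  6 26 11  1  3]
 [ 2  2  0  1  2  2 28  7 12  7  4]
 [ 2  3  4  2  2  3 25 36  2 13  9]
 [ 2  2  1  1  9  1  7 10 32 18  5]
 [ 2  2  5  3  5  8  2  9  2 15  2]
 [ 7  1  2  3  1  5  4  1 10  1  7]
 [ 1  2  1  2  3  1 10  3  2  1  1]
 [ 2  1  1  1  3  1  1  2  1  1  2]
 [ 1  2  2  3  3  1  3  2  2  0  1]]
```

The tab isn't out yet. I continue in small steps.

Request:
carry_out(targets=[{"dp":[0,0,0],"yaw":3},{"dp":[0,0,0],"yaw":6},{"dp":[0,0,0],"yaw":8},{"dp":[0,0,0],"yaw":8}])

```text
clock: 28.82
eef_pos: [600.4, -111.0, 171.7]
tcp_rot: [-3.141, -0.0, 1.289]
contact_force: [-9.3, 5.8, 9.8]
opening: 0.319
grasp_force: 99.0
```

```bash
python3 tab.py t2 x
```

```text
[[236.0, 191.0], [235.0, 190.0], [235.0, 190.0], [234.0, 189.0]]
[224 179] [245 200]
[[ 4  2  1  2  3  3  2  1  3  2  4]
 [ 3  2  4  2  1  1  2  1  2  1  3]
 [ 4  2  2  1  2  1  4  6 10  2  2]
 [ 1  2  3  1  2  1 30  6 19  7  1]
 [ 1  1  2  1  2  4 29 40  1 16  5]
 [ 2  1  3  2  6  1 12 16 37 21 11]
 [ 2  2  4  2  5  9  4 13  1 16  1]
 [ 3  1  4  1  1  4  2  1 12  1  6]
 [ 1  2  1  3  3  2 13  2  2  0  1]
 [ 2  1  2  1  3  1  3  3  1  1  1]
 [ 3  1  1  1  3  5  2  1  1  0  1]]
```

Request:
carry_out(targets=[{"dp":[0,0,0],"yaw":3},{"dp":[0,0,0],"yaw":6},{"dp":[0,0,0],"yaw":8},{"dp":[0,0,0],"yaw":8}])

```text
clock: 29.38
eef_pos: [600.6, -109.8, 173.0]
tcp_rot: [-3.141, -0.003, 1.147]
contact_force: [-9.2, 10.5, 20.8]
opening: 0.322
grasp_force: 96.7
```

```bash
python3 tab.py t3 x; python3 - <<'E'
from kn import *
import pickle
from rig import r
c=r.get_calibration("scene");print(proj(c,W([np.array([0,yy,62])+a*k for k in(30,45) for yy in(61,73)])).round(1).tolist())
b=pickle.load(open("s_base.pkl","rb"))
ims=[b]+[pickle.load(open(f"t{i}_s.pkl","rb"))[2] for i in(1,3)]
save("tabs",np.hstack([crop(i,212,160,50,55,5) for i in ims]))
E
```

```text
[[236.0, 191.0], [235.0, 190.0], [235.0, 190.0], [234.0, 189.0]]
[224 179] [245 200]
[[  2   2   4   2   1   3   2   4   5   2   2]
 [  2   0   2   2   1   3   0   1   4   1   3]
 [  2   1   1   1   1   1   8   8  11   0   2]
 [  1   1   2   2   2   5  37   5  25   7   3]
 [  2   2   3   2  18  88  78  42   2  20   4]
 [  1   1   2   6  56 101 101  67  40  21  13]
 [  3   0   5   1  11  53 107  76   2  15   7]
 [  3   2   2   2   1  45  29   2  13   1   6]
 [  3   1   1   3   2   1  16   2   2   0   1]
 [  0   2   5   2   5   1   3   3   1   1   1]
 [  4   1   1   3   2   3   2   3   2   1   1]]
[[235.5, 190.0], [231.5, 192.3], [237.5, 187.5], [233.5, 189.8]]
```

View pics/tabs.png

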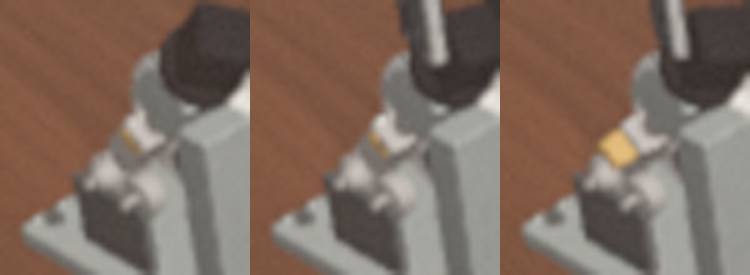

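The third panel shows the brass tab popped out at about (618,150). I stop turning, release, retreat and check.

Request:
carry_out(targets=[{"dp":[0,0,0],"yaw":0},{"dp":[0,0,0],"yaw":0},{"dp":[0,0,0],"yaw":0},{"dp":[0,0,-8],"yaw":0},{"dp":[0,0,-30],"yaw":0},{"dp":[0,0,-60],"yaw":0},{"dp":[0,0,-82],"yaw":-10},{"dp":[0,0,-84],"yaw":-20},{"dp":[0,0,-84],"yaw":-30},{"dp":[0,0,-84],"yaw":-34},{"dp":[0,0,-84],"yaw":-34},{"dp":[0,0,-84],"yaw":-34}], fingers=0.3)

```text
clock: 30.92
eef_pos: [600.8, -111.8, 254.5]
tcp_rot: [3.141, 0.0, 1.739]
contact_force: [0.5, 0.2, 0.7]
opening: 0.648
grasp_force: 0.0
```

```bash
python3 look.py w8; python3 tab.py t4 x; python3 - <<'E'
from kn import *
import pickle
c,w7=pickle.load(open("w7.pkl","rb"));_,w8=pickle.load(open("w8.pkl","rb"))
print(np.abs(w8.astype(int)-w7).max(2)[240:275,200:300].mean(), np.abs(w8.astype(int)-w7).max(2)[0:140,180:580].mean())
d=np.arange(14,40,1.)
for im in(w7,w8):
  u=proj(c,W([np.array([1.5,52,62])+a*k+e*9 for k in d])).astype(np.float32);print(cv2.remap(im.max(2),u[:,0],u[:,1],cv2.INTER_LINEAR).ravel().tolist())
E
```

```text
30.925 [ 600.82603339 -111.84381672  254.49489126] [3.14143611e+00 7.17816819e-05 1.73891214e+00]
[(0.902, 21, 0, 0), (0.902, 23, 0, 0), (0.901, 19, 0, 0), (0.9, 17, 0, 0)]
[[236.0, 191.0], [235.0, 190.0], [235.0, 190.0], [234.0, 189.0]]
[224 179] [245 200]
[[  2   5   2   2   1   4   2   2   4   1   2]
 [  1   4   1   2   1   4   2   2   1   1   1]
 [  1   1   2   1   1   1   7  30  11   1   2]
 [  2   2   1   3   2   4  37   5  26   8   2]
 [  2   1   3   2  17  88  79  42   2  21   6]
 [  2   3   1   4  53 102 102  67  40  21  19]
 [  2   1   5   2  11  53 108  76   3  15   4]
 [  1   4   3   2   1  45  29   2  13   2   5]
 [  2   1   1   2   1   1  14   3   2   1   1]
 [  0   1   3   1   3   1   1   1   1   1   1]
 [  2   1   3   3   1   3   1   2   1   1   0]]
3.0917142857142856 2.9156964285714286
[212, 210, 208, 206, 205, 206, 207, 209, 209, 203, 199, 194, 188, 181, 172, 165, 159, 155, 152, 148, 148, 148, 148, 148, 149, 150]
[197, 194, 191, 188, 184, 180, 175, 170, 165, 161, 157, 153, 151, 150, 150, 149, 149, 150, 150, 151, 151, 150, 150, 150, 151, 152]
```

The knob is at about 5.1 rad, the tab is still out, and the wheel and other items haven't moved in the images. I hand it in.

```bash
python3 -c "
from rig import r
print(r.sign_off())"
```

```text
the job is handed in; nothing more can be done
None
```

The flywheel is seated on the rollers and clamped at about 5.1 rad with the brass tab out; the job is handed in (no verdict returned), with heavy-side-down assumed after about 18 s of free swing, not seen in the images.

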